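# Check a press spindle's thread with a pitch comb

### The job

Take the larger pitch comb, the one with five coarse teeth, out of the rack and seat its teeth in the thread of the spindle, along the top and in line with the spindle, feeling for the grooves without ever forcing it. Check that it sits flat by holding it down gently with all its teeth home for about two seconds, then put it back upright in its slot in the rack, let go, and leave everything else where it is.

Things in the scene. Friction and masses are not known exactly. Their poses are not given: they have to be found in the camera images.
- comb_coarse: Pitch comb to use, 0.13-0.21 kg: the longer dark riveted steel case 56 (x) x 18 (y, grasp across this) x 34 mm (z), a bright 3 mm leaf 60 mm long standing 21 mm out of its underside, with 5 teeth down. Origin: case centre, tooth tips 38 mm below; x along the leaf, z up. Upright in one of the rack's slots, only the case above the rack's top. Works either way round.
- tooth_a (a point): Tip of the comb_coarse tooth at the leaf's -x end: 24 mm from the middle, 38 mm below the case's centre. The 5 square teeth are 12 mm apart along x, 6.4 mm high, 4.9 mm wide along x, with 0.4 mm broken edges at the tip.
- tooth_b (a point): Tip of the comb_coarse tooth at the leaf's +x end: 24 mm from the middle, 38 mm below the case's centre.
- comb_fine: The other, smaller pitch comb, in the other slot, not to be used or disturbed: case only 36 mm long (18 mm thick, 34 mm high), leaf 60 mm long with 7 smaller teeth 8 mm apart. Origin at the centre of the case.
- stand: Fixed: brown channel-iron base 390 (x) x 170 mm (y), two cast pillow blocks at x = -138 and +138 mm (101 mm high, inner faces 113 mm from the middle) holding a level steel press spindle along x. Origin: middle of the base's underside, on the bench; x along the spindle, z up. The spindle neither turns nor moves.
- thread (a point): Mid-length on the spindle's axis, 58 mm above the bench. Right-hand square thread, pitch 12 mm, over 85 mm each way along x: crests 50 mm diameter, 5.8 mm wide, grooves 6.2 mm wide, root 38 mm diameter. Where the grooves lie along x differs each time and is not reported. The comb's case centre is 57 mm above this point with tips on the root (home), 63 mm with tips on crests.
- rack: Fixed wooden rack: foot 200 (x) x 62 (y) x 6 mm; above it two rails, 33 mm over both, top 30 mm above the bench. Two slots end to end along x between the rails, centred at x = -45 and +45 mm, each 9 mm wide, 75 mm long, 24 mm deep. A comb's leaf hangs in a slot, its case rests on the rails, case centre 47 mm above the bench, long side along x. Origin: middle of the foot's underside.
- wire_wheel: Bystander: wire wheel brush lying flat, 106 mm across, 20 mm high. Origin at the centre of its underside.
- spanner: Bystander: steel spanner 170 mm long lying on the bench.
- grease_tin: Bystander: blue tin, 68 mm across, 75 mm high. Origin at the centre of its underside.
There are look-alikes about, which are no part of the job. What is shaped like the comb_coarse but orange or red is not meant.

How it is judged:
By the outcome, as a careful person would: the job done as asked, in the order asked, and still so for the second after the job is handed in, with the robot touching nothing.
It also fails if it takes over 72 s, if anything falls off the work surface, if the arm or the gripper's body presses on something with over 40 N, if the wrist force passes 120 N, or if a joint passes its speed limit or range.

### The arm

A 6-joint arm with a two-finger parallel gripper is mounted at the origin on the work surface. World frame = base frame: x ahead of the robot, y to its left, z up, the work surface at z = 0. Lengths are in mm, angles in rad, forces in N, time in s.
With the tool pointing down it reaches from about 350 to 775 mm from the base axis. Payload 7.3 kg.
Tool frame: the origin (TCP) lies at the centre of the arm's flange, where the gripper is bolted on; the fingertips stand 178 mm ahead of it and the grasp point (between the pads) lies 159 mm ahead of it; z points along the fingers, y is the direction in which the jaws open and shut (so a half turn about z gives the same grasp; the last joint's range is limited). The gripper opens to 92 mm and grips with 3 to 60 N. Pads are 19 mm wide; open, the fingers measure 130 mm over their backs; the gripper's body (75 mm by 190 mm) begins 47 mm behind the grasp point.
Start: joints at [1.117, 0.342, 1.524, -0, 1.275, -0.146], TCP at [159.034, 500.336, 404.741] pointing down, gripper open.
Joint ranges: [-2.53, 2.53], [-0.77, 2.02], [0.04, 2.7], [-1, 4.14], [0.28, 2.66], [-3.11, 3.11]. Speed limits (rad/s): [2.57, 2.57, 3.14, 3.14, 3.14, 3.14].

### API

Orientations are given as [roll, pitch, yaw] about the fixed x, y, z axes, in that order (R = Rz(yaw) Ry(pitch) Rx(roll)).
In Python, from plant import get_obs, capture, close_job gives the robot as it stands. The module is installed in compiled form; this text tells all that it offers.
- The arm moves only by the shell command python3 -m pendant 'ROWS'. ROWS is JSON, a list of rows, each a list of 3 entries, a list of its own where there are three numbers: the shift along the tool's x, y, z in m, then the turn, a rotation vector about the tool's x, y, z in rad, then the finger opening in m, from 0 to 0.0918. In form: [[[tx, ty, tz], [wx, wy, wz], fingers], ...]. A call has 1 to 10 rows; each row is the pose to reach, as a shift and turn from the pose commanded when the call began, along the tool's axes at that moment; what a row does not reach only later rows make up. A row lasts 1/12 s, in which the tool goes at most 41.7 mm and 7.16 degrees, less where a joint would pass 70% of its speed; a pose out of reach is approached as far as the arm can. A call with a gripper value outside its range is refused whole. The fingers move at their own pace and stop on an object; the grip force is fixed at half the most. Time passes only in rows, so rows that repeat a pose let the fingers close. It gives the time, the measured TCP pose, the force and the opening at its end, in the units of the state.
- get_obs(): the state, without advancing time (a new reading comes with each control period).
- capture(name): name is "scene" or "top"; returns a dict with "color" (420x560x3 uint8, red, green, blue), "mtx" (3x3 intrinsics, pixels), "rvec" (rotation vector, rad) and "tvec" (3), from world to camera coordinates, as OpenCV has them. Camera axes: x right, y down, z forward; pixel columns grow to the right and rows downward; lengths in mm; the calibration is good to about 2 mm. A picture is of the moment at which its call begins. There is no depth.
- close_job(): hands the job in, once; it reports no verdict.
The state is a dict: "time": time; "joint_positions": joint angles; "dq": joint speeds; "tau": joint torques, N m; "tool_pos": TCP position; "tcp_rot": TCP orientation; "contact_force": force on the tool from outside, world axes, zero at the start; "moment": the same for the moment, N m; "grip_width": finger opening in mm.
Only numpy, scipy, OpenCV 4.12 (cv2) and the standard library are available. Lean on these libraries where they do the work, as an engineer would, in place of code of your own. Each camera call takes 0.05 s, during which the arm holds its last target. There are 200 camera calls.

## Working session

There is one attempt and no reset: what is moved stays moved. The work goes in short steps, Python scripts to look and compute and a shell command to move; the robot and the scene stay as the last step left them, time stands still between calls to the robot, and variables do not carry over. Pictures are saved under pics/ and viewed, about 8 in all and at most 12, crops included, and the job is handed in when it is done.

```bash
mkdir -p pics
cat > h.py <<'E'
import numpy as np, cv2
from plant import get_obs, capture
def cam(n):
    c=capture(n); R=cv2.Rodrigues(np.array(c['rvec'],float))[0]
    return c['color'],np.array(c['mtx'],float),R,np.array(c['tvec'],float).ravel()
def ray(K,R,t,uv,z):
    d=R.T@np.linalg.solve(K,[uv[0],uv[1],1.]); o=-R.T@t
    return o+d*(z-o[2])/d[2]
def proj(K,R,t,p):
    q=K@(R@np.array(p,float)+t); return q[:2]/q[2]
E
python3 - <<'E'
from h import *
for n in('scene','top'):
    c,K,R,t=cam(n); cv2.imwrite(f'pics/{n}0.png',c[:,:,::-1]); np.savez(f'{n}0.npz',c=c,K=K,R=R,t=t)
    print(n,-R.T@t,K[0,0],R[2])
print(get_obs())
E
```

```text
scene [749.9457359  501.60051442 690.91192608] 404.6384482397897 [-0.32880611 -0.5225858  -0.78663246]
top [ 279.24269351   86.12878758 1223.68860925] 508.0512890205813 [ 0.18172061  0.00827635 -0.98331537]
{'time': 0.1, 'joint_positions': array([ 1.11699356e+00,  3.42636398e-01,  1.52491603e+00,  1.50952809e-05,
        1.27540914e+00, -1.46018159e-01]), 'dq': array([-6.09482450e-05, -1.88368322e-03, -2.05859768e-03, -5.56787299e-04,
       -7.93795552e-04, -1.05992342e-03]), 'tau': array([ 1.02261279e-04, -4.32009816e+01, -2.44693190e+01,  7.17887236e-02,
        5.27195900e-02, -2.28596576e-05]), 'tool_pos': array([158.97941742, 500.22193364, 404.12484453]), 'tcp_rot': array([-3.14024040e+00, -2.13459484e-04,  2.83380349e+00]), 'contact_force': array([-0.59050868, -0.61457671,  1.15344312]), 'moment': array([-0.00253226, -0.04213683, -0.01413672]), 'grip_width': 91.85176263974475}
```

View pics/scene0.png

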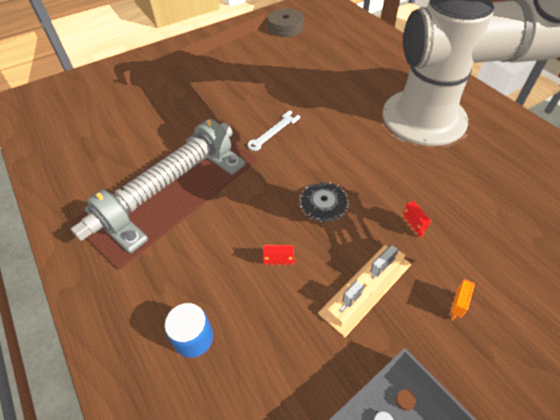

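View pics/top0.png

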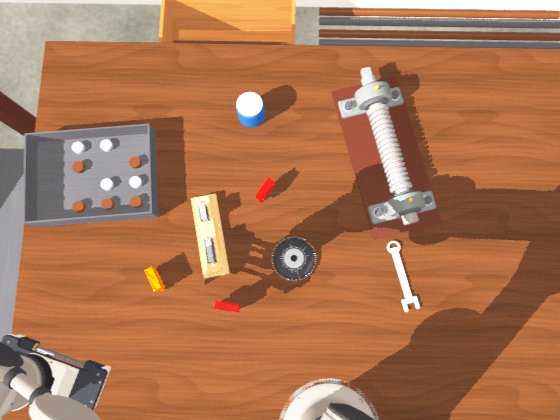

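The scene view shows the rack at about (368,288), with the larger comb at (384,262) and the smaller one at (353,292). The spindle runs from (85,225) to (225,135). In the top view the rack is at (210,235), with the larger comb at (210,250), and the spindle runs from (370,80) to (408,215). Next I'll enlarge crops and rough-measure.

Run:
```python
from h import *
def crop(n,x,y,w,h,s):
    c=np.load(f'{n}0.npz')['c'][y:y+h,x:x+w,::-1]
    return cv2.resize(c,(w*s,h*s),interpolation=cv2.INTER_CUBIC)
a=crop('scene',315,235,100,100,4); b=crop('top',180,185,60,100,4)
cv2.imwrite('pics/rack.png',np.hstack([a,b[:, :]]))
a=crop('scene',65,110,190,160,2); b=crop('top',325,60,120,180,3)
o=np.zeros((540,740,3),np.uint8); o[:320,:380]=a; o[:,380:740]=b
cv2.imwrite('pics/sp.png',o)
d=np.load('top0.npz');K,R,t=d['K'],d['R'],d['t']
for p in [(210,250),(204,212)]: print(ray(K,R,t,p,64))
for p in [(376,93),(403,205)]: print(ray(K,R,t,p,101))
```

```text
[400.48181895 277.56600853  64.        ]
[488.65543404 295.89653584  64.        ]
[ 773.78251842 -100.00393926  101.        ]
[ 506.94550024 -158.06354617  101.        ]
```

View pics/rack.png

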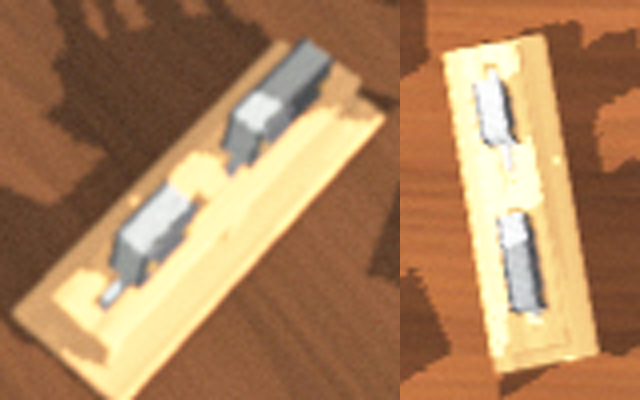

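View pics/sp.png

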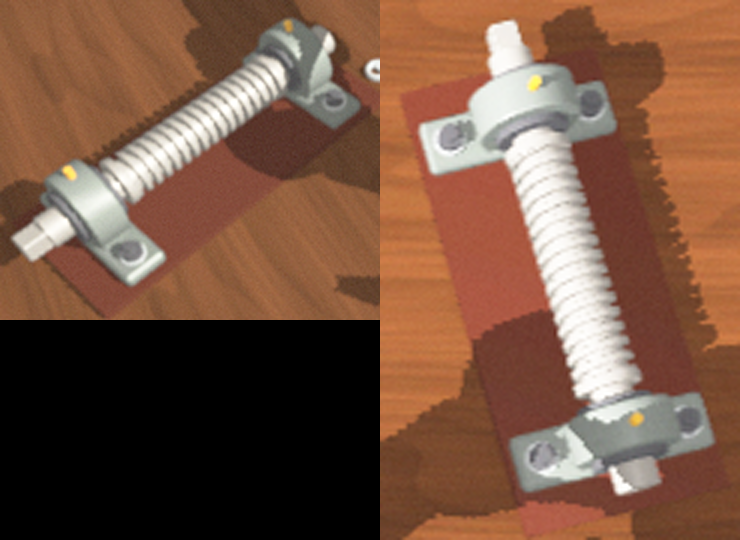

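The rack crop confirms the larger case lies at the robot end of the rack, at top-view pixels of about (205–216, 238–262). The smaller one is at the far end. The spindle crop shows the thread running from about (380,103) to (402,193) in the top view. Now I'll measure precisely.

Run:
```python
from h import *
def fitline(P):
    m=P.mean(0); d=np.linalg.svd(P-m)[2][0]; d*=np.sign(d[0]); return m,d
for n,rb,sb in (('top',(180,185,60,100),(365,100,50,95)),('scene',(310,235,110,105),(120,130,90,75))):
    D=np.load(n+'0.npz');c,K,R,t=[D[k] for k in'cKRt']
    hsv=cv2.cvtColor(c,cv2.COLOR_RGB2HSV); H,S,V=[hsv[:,:,i].astype(int) for i in range(3)]
    def box(m,b):
        o=np.zeros(m.shape,np.uint8); x,y,w,h=b; o[y:y+h,x:x+w]=m[y:y+h,x:x+w]*255; return o
    m=box((H>10)&(H<35)&(V>125)&(S>40),rb); m=cv2.morphologyEx(m,cv2.MORPH_CLOSE,np.ones((9,9)))
    k=max(cv2.findContours(m,0,2)[0],key=cv2.contourArea)[:,0]
    P=np.array([ray(K,R,t,p,6)[:2] for p in k]); r=cv2.minAreaRect(P.astype(np.float32)); print(n,'rack',r)
    # grey cases inside rack hull
    hull=np.zeros_like(m); cv2.fillConvexPoly(hull,cv2.convexHull(k),255)
    g=((S<70)&(hull>0)).astype(np.uint8)
    N,l,st,ce=cv2.connectedComponentsWithStats(g)
    for i in range(1,N):
        if st[i,4]>25: 
            yx=np.argwhere(l==i)[:,::-1].astype(float); Q=np.array([ray(K,R,t,p,50)[:2] for p in yx]);a,d=fitline(Q); s=(Q-a)@d
            print(' case',st[i],ce[i],a,np.degrees(np.arctan2(d[1],d[0])),np.ptp(s))
    g=box((S<60)&(V>60),sb); N,l,st,ce=cv2.connectedComponentsWithStats(g); i=1+np.argmax(st[1:,4]); print(' thr',st[i])
    yx=np.argwhere(l==i); C=[]
    # midpoints of silhouette across axis, in plane z=58
    Q=np.array([ray(K,R,t,(x,y),58)[:2] for y,x in yx]); a=np.radians(12.2)
    for _ in range(3):
        d=np.array([np.cos(a),np.sin(a)]);nn=np.array([-d[1],d[0]]); s=(Q-[640,-129])@d; w=(Q-[640,-129])@nn
        M=[]
        for b in np.arange(-70,70,5):
            q=w[(s>b)&(s<b+5)]
            if len(q)>4: M.append((b+2.5,(np.percentile(q,2)+np.percentile(q,98))/2,np.ptp(q)))
        M=np.array(M); f=np.polyfit(M[:,0],M[:,1],1); a+=np.arctan(f[0])
    print(' axis deg',np.degrees(a),'offset from (640,-129)',f[1],'width',np.median(M[:,2]),'resid',np.std(M[:,1]-np.polyval(f,M[:,0])),len(M))
```

```text
top rack ((446.1234130859375, 291.48016357421875), (244.12876892089844, 145.1400909423828), 2.2435073852539062)
 case [ 192  196   24   78 1016] [203.97834646 230.77559055] [446.9861676  296.23724937] 10.67957270429686 181.12418442021465
 thr [ 365  100   50   95 2181]
 axis deg 15.247633079180492 offset from (640,-129) -9.526294603606445 width 49.589614613611516 resid 1.0348166687052875 28
scene rack ((434.69561767578125, 290.14068603515625), (218.53274536132812, 218.57260131835938), 54.63383865356445)
 case [371 245  27  34 409] [383.25427873 260.37652812] [403.82691346 283.81461252] 16.02743235784697 81.45699426250881
 case [341 266  54  57 259] [364.15057915 296.3011583 ] [477.3215741 318.6739606] 12.068379408233575 143.92705551743597
 case [340 275  31  37 397] [353.64735516 291.76070529] [487.48338249 302.37703628] 17.171050502565098 85.20226093293769
 case [332 304   8  12  40] [335.625 309.55 ] [533.17608149 311.02594252] 32.88937009859313 19.650878397760877
 thr [ 120  130   90   75 2563]
 axis deg 15.011962459425188 offset from (640,-129) -7.629929531920161 width 66.77248723722079 resid 0.6651255598084588 28
```

Run:
```python
from h import *
T={'top':[(190.75,197.5),(217,193.75),(229.5,273),(204.25,278)],'scene':[(318,313.75),(386.25,245),(411.25,262.5),(345,335)]}
for n in T:
    D=np.load(n+'0.npz');c,K,R,t=[D[k] for k in'cKRt']
    hsv=cv2.cvtColor(c,cv2.COLOR_RGB2HSV)
    P=np.array([ray(K,R,t,p,6)[:2] for p in T[n]]); print(n,P.round(1).tolist(),P.mean(0),[np.linalg.norm(P[i]-P[i-1]).round(1) for i in range(4)])
    for i in ((0,3),(1,2),(0,1),(3,2)): 
        d=P[i[1]]-P[i[0]]; print(np.degrees(np.arctan2(d[1],d[0])))
    m=((hsv[:,:,0]>=15)&(hsv[:,:,0]<32)&(hsv[:,:,2]>170)).astype(np.uint8); x,y,w,h=(180,185,60,100) if n=='top' else (310,235,110,105)
    o=np.zeros_like(m);o[y:y+h,x:x+w]=m[y:y+h,x:x+w]; N,l,st,_=cv2.connectedComponentsWithStats(o); i=1+np.argmax(st[1:,4]); k=np.argwhere(l==i)[:,::-1].astype(float)
    print(st[i],cv2.minAreaRect(np.array([ray(K,R,t,p,6)[:2] for p in k],np.float32)))
    x,y,w,h=(196,232,28,36) if n=='top' else (365,240,38,40)
    s=14
    cv2.imwrite(f'pics/c_{n}.png',cv2.resize(c[y:y+h,x:x+w,::-1],(w*s,h*s),interpolation=cv2.INTER_NEAREST))
a=cv2.imread('pics/c_top.png');b=cv2.imread('pics/c_scene.png');H=max(a.shape[0],b.shape[0]);f=lambda i:cv2.copyMakeBorder(i,0,H-i.shape[0],0,0,0)
o=np.hstack([f(a),f(b)]);print(o.shape,a.shape);cv2.imwrite('pics/cc.png',cv2.resize(o,(784,int(o.shape[0]*784/o.shape[1]))) )
```

```text
top [[534.6, 340.8], [545.3, 276.8], [352.5, 237.9], [339.4, 297.5]] [442.95903571 288.2447505 ] [np.float64(199.9), np.float64(64.8), np.float64(196.7), np.float64(61.1)]
-167.5078823329738
-168.58170865083972
-80.51679406896892
-77.6373312102064
[ 190  194   40   84 1823] ((442.6926574707031, 290.5736083984375), (201.06028747558594, 64.48347473144531), 12.166936874389648)
scene [[549.1, 287.0], [351.9, 245.9], [338.8, 302.1], [533.1, 343.3]] [443.21405969 294.58183242] [np.float64(58.5), np.float64(201.5), np.float64(57.8), np.float64(198.6)]
105.9356370077189
103.14053850818591
-168.21282966984896
-168.0378742969239
[ 319  246   92   91 2613] ((440.92132568359375, 293.57647705078125), (208.4920196533203, 62.456932067871094), 12.085455894470215)
(560, 924, 3) (504, 392, 3)
```

View pics/cc.png

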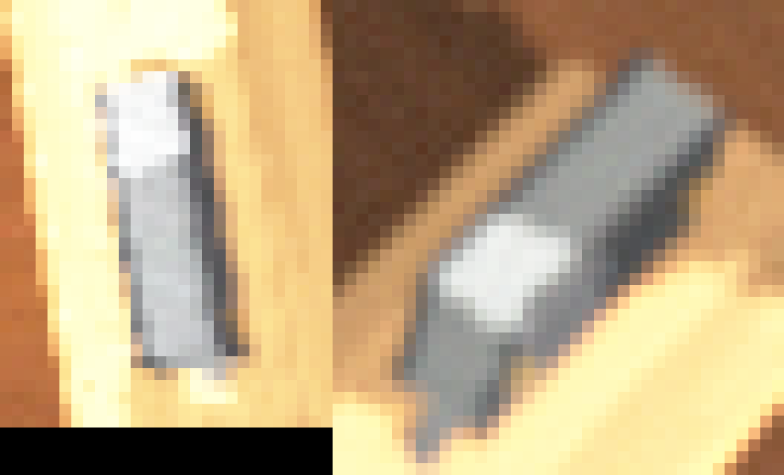

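The larger comb's top-face corners are visible: in the top view at about (204,238)–(214,261), in the scene view at about (373,262)–(397,249). I'll cast these onto z=64 and cross-check with the rack.

Run:
```python
from h import *
T={'top':[(204.3,238.2),(210.8,237.8),(214,261.4),(207.7,262)],'scene':[(390.4,244.6),(397.5,249.2),(379.4,266.9),(373.3,261.8)]}
for n in T:
    D=np.load(n+'0.npz');K,R,t=[D[k] for k in'KRt']
    P=np.array([ray(K,R,t,p,64)[:2] for p in T[n]]); print(n,P.round(1).tolist(),P.mean(0),[np.linalg.norm(P[i]-P[i-1]).round(1) for i in range(4)])
a=np.radians(12.1);print('slot',np.array([442.5,291])-45*np.array([np.cos(a),np.sin(a)]))
from scipy.spatial.transform import Rotation as Ro
o=get_obs();A=Ro.from_euler('xyz',o['tcp_rot']);print(A.as_matrix().round(4))
B=Ro.from_euler('xyz',[np.pi,0,np.radians(192.1)]);print('turn',(A.inv()*B).as_rotvec())
print('pillow/thread px check');D=np.load('top0.npz');K,R,t=[D[k] for k in'KRt']
```

```text
top [[427.4, 292.0], [428.7, 277.1], [374.6, 267.1], [372.9, 281.5]] [400.90485872 279.43849199] [np.float64(55.5), np.float64(15.0), np.float64(55.0), np.float64(14.4)]
scene [[378.8, 271.0], [374.8, 285.4], [426.0, 294.8], [428.2, 281.2]] [401.93266205 283.09840737] [np.float64(50.4), np.float64(14.9), np.float64(52.1), np.float64(13.8)]
slot [398.49975435 281.56716467]
[[-9.53e-01  3.03e-01 -6.00e-04]
 [ 3.03e-01  9.53e-01 -1.20e-03]
 [ 2.00e-04 -1.40e-03 -1.00e+00]]
turn [-0.00126637 -0.00055954 -0.51897377]
pillow/thread px check
```

```bash
cat > go.py <<'E'
import sys; from h import *; from scipy.spatial.transform import Rotation as Ro
# usage: go.py x y z yawdeg -> tool shift (m) and turn needed from measured pose
x,y,z,w=map(float,sys.argv[1:5]); o=get_obs(); A=Ro.from_euler('xyz',o['tcp_rot']); B=Ro.from_euler('xyz',[np.pi,0,np.radians(w)])
print('t',o['time'],'pos',o['tool_pos'].round(1),'F',o['contact_force'].round(1),'w',round(o['grip_width'],1))
print('shift m',(A.inv().apply(np.array([x,y,z])-o['tool_pos'])/1000).round(4),'turn',(A.inv()*B).as_rotvec().round(4))
E
python3 -m pendant '[[[-0.2965,-0.1355,0.104],[-0.001,0,-0.519],0.06],[[-0.2965,-0.1355,0.104],[-0.001,0,-0.519],0.06],[[-0.2965,-0.1355,0.104],[-0.001,0,-0.519],0.06],[[-0.2965,-0.1355,0.104],[-0.001,0,-0.519],0.06],[[-0.2965,-0.1355,0.104],[-0.001,0,-0.519],0.06],[[-0.2965,-0.1355,0.104],[-0.001,0,-0.519],0.06],[[-0.2965,-0.1355,0.104],[-0.001,0,-0.519],0.06],[[-0.2965,-0.1355,0.104],[-0.001,0,-0.519],0.06],[[-0.2965,-0.1355,0.104],[-0.001,0,-0.519],0.06],[[-0.2965,-0.1355,0.104],[-0.001,0,-0.519],0.06]]'
python3 go.py 400.5 281.3 214 192.1
```

```text
time: 0.93
tool_pos: [403.2, 278.3, 298.9]
tcp_rot: [-3.141, -0.002, -2.935]
contact_force: [0.2, -0.2, -1.2]
grip_width: 60.0
t 0.9333 pos [403.2 278.3 298.9] F [ 0.2 -0.2 -1.2] w 60.0
shift m [0.0019 0.0035 0.0849] turn [-0.0007 -0.0017 -0.0045]
```

```bash
python3 -m pendant '[[[0,0,0.03],[0,0,0],0.06],[[0,0,0.045],[0,0,0],0.06],[[0,0,0.045],[0,0,0],0.06],[[0,0,0.045],[0,0,0],0.06],[[0,0,0.045],[0,0,0],0.06]]'
python3 go.py 400.5 281.3 214 192.1
python3 - <<'E'
from h import *
for n in('scene','top'):
    c,K,R,t=cam(n); x,y,w,h=(290,190,130,150) if n=='scene' else (150,180,100,120)
    s=3; I=cv2.resize(c[y:y+h,x:x+w,::-1],(w*s,h*s),interpolation=cv2.INTER_CUBIC)
    if n=='scene': A=I
o=np.zeros((450,690,3),np.uint8);o[:,:390]=A;o[:360,390:]=I;cv2.imwrite('pics/g1.png',o)
E
```

```text
time: 1.35
tool_pos: [400.6, 282.0, 256.6]
tcp_rot: [3.14, 0.001, -2.93]
contact_force: [-0.6, 1.4, 0.5]
grip_width: 60.1
t 1.35 pos [400.6 282.  256.6] F [-0.6  1.4  0.5] w 60.1
shift m [ 0.0003 -0.0007  0.0426] turn [0.0014 0.0015 0.0007]
```

View pics/g1.png

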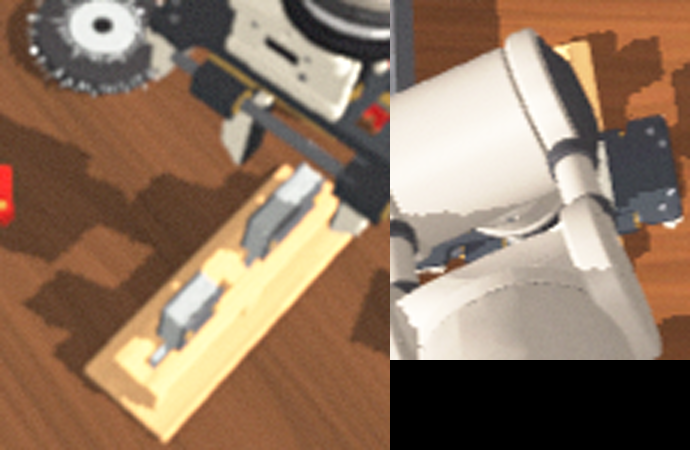

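The scene crop shows the fingers straddling the larger case, with finger tips at crop (240,150) and (345,215), clear of everything else. The comb is upright and undisturbed. Descend and grasp.

```bash
python3 -m pendant '[[[0,-0.0005,0.02],[0,0,0],0.06],[[0,-0.0005,0.035],[0,0,0],0.06],[[0,-0.0005,0.043],[0,0,0],0.06],[[0,-0.0005,0.043],[0,0,0],0.06],[[0,-0.0005,0.043],[0,0,0],0.04],[[0,-0.0005,0.043],[0,0,0],0.03],[[0,-0.0005,0.043],[0,0,0],0.024],[[0,-0.0005,0.043],[0,0,0],0.02],[[0,-0.0005,0.043],[0,0,0],0.016],[[0,-0.0005,0.043],[0,0,0],0.01]]'
python3 -m pendant '[[[0,0,0],[0,0,0],0.0],[[0,0,0],[0,0,0],0.0],[[0,0,0],[0,0,0],0.0],[[0,0,0],[0,0,0],0.0]]'
python3 go.py 400.5 281.3 214 192.1
```

```text
time: 2.28
tool_pos: [400.7, 281.0, 213.1]
tcp_rot: [3.14, 0.001, -2.93]
contact_force: [-0.0, 0.4, -0.9]
grip_width: 24.5
time: 2.62
tool_pos: [400.7, 281.0, 212.9]
tcp_rot: [3.14, 0.001, -2.93]
contact_force: [-0.5, 0.4, 3.0]
grip_width: 17.8
t 2.6167 pos [400.7 281.  212.9] F [-0.5  0.4  3. ] w 17.8
shift m [ 0.0001  0.0003 -0.0011] turn [0.0011 0.0006 0.0001]
```

```bash
python3 -m pendant '[[[0,0,-0.005],[0,0,0],0],[[0,0,-0.015],[0,0,0],0],[[0,0,-0.03],[0,0,0],0],[[0,0,-0.05],[0,0,0],0],[[0,0,-0.07],[0,0,0],0],[[0,0,-0.09],[0,0,0],0],[[0,0,-0.11],[0,0,0],0],[[0,0,-0.125],[0,0,0],0],[[0,0,-0.13],[0,0,0],0],[[0,0,-0.13],[0,0,0],0]]'
python3 -m pendant '[[[-0.005,-0.015,0],[0,0,0],0],[[-0.0125,-0.0385,0],[0,0,0],0],[[-0.022,-0.068,0],[0,0,0],0],[[-0.033,-0.102,0],[0,0,0],0],[[-0.044,-0.136,0],[0,0,0],0],[[-0.055,-0.17,0],[0,0,0],0],[[-0.066,-0.204,0],[0,0,0],0],[[-0.077,-0.238,0],[0,0,0],0],[[-0.088,-0.272,0],[0,0,0],0],[[-0.099,-0.306,0],[0,0,0],0]]'
python3 -m pendant '[[[-0.01,-0.034,0],[0,0,-0.01],0],[[-0.02,-0.066,0],[0,0,-0.02],0],[[-0.03,-0.095,0],[0,0,-0.03],0],[[-0.038,-0.12,0],[0,0,-0.04],0],[[-0.045,-0.14,0],[0,0,-0.05],0],[[-0.049,-0.15,0],[0,0,-0.052],0],[[-0.0495,-0.1535,0],[0,0,-0.052],0],[[-0.0495,-0.1535,0],[0,0,-0.052],0],[[-0.0495,-0.1535,0],[0,0,-0.052],0]]'
python3 go.py 642.2 -137.3 343 195.1
python3 - <<'E'
from h import *
I={}
for n in('scene','top'):
    c,K,R,t=cam(n); np.savez(n+'1.npz',c=c,K=K,R=R,t=t); x,y,w,h=(60,50,190,200) if n=='scene' else (310,60,140,200)
    s=2; I[n]=cv2.resize(c[y:y+h,x:x+w,::-1],(w*s,h*s),interpolation=cv2.INTER_CUBIC)
cv2.imwrite('pics/s1.png',np.hstack([I['scene'],I['top']]))
E
```

```text
time: 3.45
tool_pos: [400.7, 280.9, 344.2]
tcp_rot: [3.14, 0.003, -2.93]
contact_force: [0.0, -0.6, -1.3]
grip_width: 17.9
time: 4.28
tool_pos: [561.9, 0.7, 341.0]
tcp_rot: [3.14, -0.002, -2.931]
contact_force: [0.3, 1.6, -2.2]
grip_width: 18.0
time: 5.03
tool_pos: [641.8, -136.8, 341.2]
tcp_rot: [3.139, -0.001, -2.878]
contact_force: [1.0, 1.0, -1.9]
grip_width: 18.0
t 5.0333 pos [ 641.8 -136.8  341.2] F [ 1.   1.  -1.9] w 18.0
shift m [-0.0002 -0.0006 -0.0018] turn [ 0.0026 -0.0015 -0.0003]
```

View pics/s1.png

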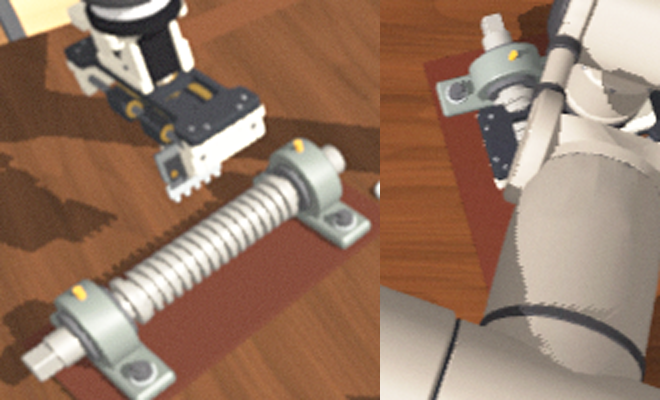

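The scene crop shows the comb held upright above the spindle, in line with it. The teeth run from about (148,148) to (167,139) in scene pixels, with five visible. The top view is occluded. I'll check the lateral position with the same camera.

Run:
```python
from h import *
D=np.load('scene1.npz');c,K,R,t=[D[k] for k in'cKRt']
a=np.radians(15.1);d=np.array([np.cos(a),np.sin(a),0]);n=np.array([-d[1],d[0],0]);p=np.array([641.8,-136.8,137.2])
for s in(-26.5,26.5): print('pred tip',proj(K,R,t,p+s*d))
for s in(-85,0,85):print('thr top',s,proj(K,R,t,np.array([642.2,-137.3,58])+s*d))
x,y,w,h=135,115,45,40
cv2.imwrite('pics/t1.png',cv2.resize(c[y:y+h,x:x+w,::-1],(w*14,h*14),interpolation=cv2.INTER_CUBIC))
```

```text
pred tip [168.62795223 135.03558263]
pred tip [147.09743131 148.96200869]
thr top -85 [197.58311086 148.09996288]
thr top 0 [167.30495843 169.0980959 ]
thr top 85 [134.20917109 192.05028053]
```

View pics/t1.png

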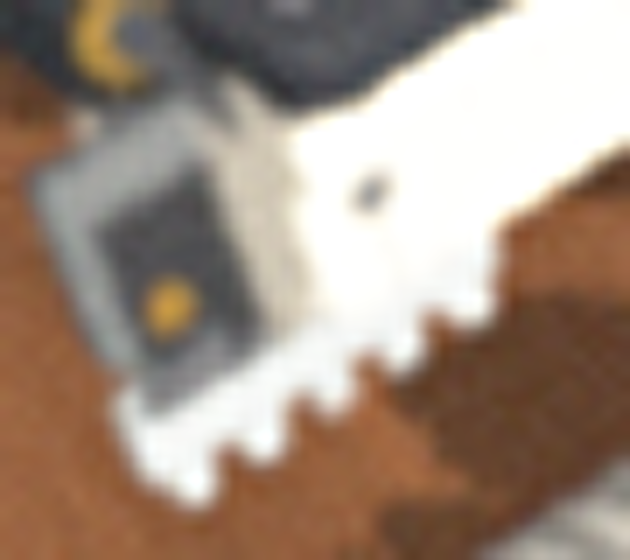

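```bash
python3 -m pendant '[[[0,-0.0005,0.008],[0,0,0],0],[[0,-0.001,0.02],[0,0,0],0],[[0,-0.0015,0.032],[0,0,0],0],[[0,-0.0015,0.042],[0,0,0],0],[[0,-0.0015,0.046],[0,0,0],0],[[0,-0.0015,0.046],[0,0,0],0],[[0,-0.0015,0.046],[0,0,0],0],[[0,-0.0015,0.046],[0,0,0],0]]'
python3 -m pendant '[[[0,0,0.002],[0,0,0],0],[[0,0,0.004],[0,0,0],0],[[0,0,0.004],[0,0,0],0]]'
python3 -m pendant '[[[0,0,0.001],[0,0,0],0],[[0,0,0.002],[0,0,0],0],[[0,0,0.002],[0,0,0],0]]'
```

```text
time: 5.8
tool_pos: [642.8, -138.7, 297.1]
tcp_rot: [3.141, 0.002, -2.878]
contact_force: [-1.0, 0.1, -2.1]
grip_width: 17.9
time: 6.05
tool_pos: [642.5, -138.7, 292.1]
tcp_rot: [3.14, 0.0, -2.878]
contact_force: [-0.5, 0.3, -2.0]
grip_width: 17.9
time: 6.3
tool_pos: [642.5, -138.7, 290.1]
tcp_rot: [3.14, 0.0, -2.878]
contact_force: [0.1, 0.0, -1.6]
grip_width: 17.7
```

```bash
python3 -m pendant '[[[0,0,0.001],[0,0,0],0],[[0,0,0.001],[0,0,0],0]]'
python3 -m pendant '[[[0,0,0.001],[0,0,0],0],[[0,0,0.001],[0,0,0],0]]'
python3 -m pendant '[[[0,0,0.0005],[0,0,0],0],[[0,0,0.0005],[0,0,0],0]]'
```

```text
time: 6.47
tool_pos: [642.5, -138.7, 289.1]
tcp_rot: [3.14, 0.0, -2.878]
contact_force: [-0.6, 0.4, -1.6]
grip_width: 18.0
time: 6.63
tool_pos: [642.6, -138.7, 288.1]
tcp_rot: [3.14, 0.0, -2.878]
contact_force: [-0.4, -0.8, -2.0]
grip_width: 17.9
time: 6.8
tool_pos: [642.6, -138.7, 287.7]
tcp_rot: [3.141, 0.0, -2.878]
contact_force: [-0.6, -0.1, -1.9]
grip_width: 17.4
```

```bash
python3 -m pendant '[[[0,0,0.0005],[0,0,0],0],[[0,0,0.0005],[0,0,0],0]]'
```

```text
time: 6.97
tool_pos: [642.6, -138.7, 287.2]
tcp_rot: [3.141, 0.0, -2.878]
contact_force: [-0.1, -1.0, -1.7]
grip_width: 17.7
```

```bash
for i in 1; do python3 -m pendant '[[[0,0,0.0005],[0,0,0],0],[[0,0,0.0005],[0,0,0],0]]'; done
python3 -m pendant '[[[0,0,0.0003],[0,0,0],0],[[0,0,0.0003],[0,0,0],0]]'
```

```text
time: 7.13
tool_pos: [642.6, -138.7, 286.9]
tcp_rot: [3.141, 0.0, -2.878]
contact_force: [-0.2, 0.5, -2.2]
grip_width: 17.9
time: 7.3
tool_pos: [642.6, -138.7, 286.9]
tcp_rot: [3.141, 0.001, -2.878]
contact_force: [-0.7, 1.0, 1.3]
grip_width: 18.0
```

```bash
python3 -m pendant '[[[0.0004,0,0.0001],[0,0,0],0],[[0.0008,0,0.0001],[0,0,0],0],[[0.0008,0,0.0001],[0,0,0],0]]'
python3 -m pendant '[[[0.0004,0,0],[0,0,0],0],[[0.0008,0,0],[0,0,0],0],[[0.0008,0,0],[0,0,0],0]]'
python3 -m pendant '[[[0.0004,0,0],[0,0,0],0],[[0.0008,0,0],[0,0,0],0],[[0.0008,0,0],[0,0,0],0]]'
```

```text
time: 7.55
tool_pos: [642.1, -138.8, 286.9]
tcp_rot: [3.141, 0.002, -2.878]
contact_force: [1.9, 0.8, 1.2]
grip_width: 17.5
time: 7.8
tool_pos: [641.3, -139.1, 286.8]
tcp_rot: [3.141, 0.002, -2.878]
contact_force: [2.1, -0.0, 2.2]
grip_width: 17.8
time: 8.05
tool_pos: [640.5, -139.4, 286.8]
tcp_rot: [3.141, 0.002, -2.878]
contact_force: [4.1, 1.2, 4.0]
grip_width: 17.9
```

```bash
python3 -m pendant '[[[0.0004,0,0],[0,0,0],0],[[0.0008,0,0],[0,0,0],0],[[0.0008,0,0],[0,0,0],0]]'
python3 -m pendant '[[[0.0004,0,0],[0,0,0],0],[[0.0008,0,0],[0,0,0],0],[[0.0008,0,0],[0,0,0],0]]'
```

```text
time: 8.3
tool_pos: [639.7, -139.6, 286.8]
tcp_rot: [3.141, 0.002, -2.878]
contact_force: [5.0, 1.1, 5.0]
grip_width: 17.6
time: 8.55
tool_pos: [638.9, -139.8, 286.8]
tcp_rot: [3.141, 0.001, -2.878]
contact_force: [4.4, 0.9, 4.7]
grip_width: 17.6
```

```bash
python3 -m pendant '[[[0,0,-0.001],[0,0,0],0],[[0.0008,0,-0.001],[0,0,0],0],[[0.0008,0,-0.0005],[0,0,0],0],[[0.0008,0,-0.0001],[0,0,0],0],[[0.0008,0,-0.0001],[0,0,0],0]]'
python3 -m pendant '[[[0,0,-0.001],[0,0,0],0],[[0.0008,0,-0.001],[0,0,0],0],[[0.0008,0,-0.0005],[0,0,0],0],[[0.0008,0,0],[0,0,0],0],[[0.0008,0,0],[0,0,0],0]]'
```

```text
time: 8.97
tool_pos: [637.5, -139.9, 286.7]
tcp_rot: [3.14, -0.001, -2.878]
contact_force: [0.0, -0.1, 5.8]
grip_width: 17.7
time: 9.38
tool_pos: [636.8, -140.1, 286.6]
tcp_rot: [3.14, -0.001, -2.878]
contact_force: [-1.8, 0.9, 5.4]
grip_width: 17.6
```

```bash
python3 -m pendant '[[[0,0,-0.001],[0,0,0],0],[[0.0008,0,-0.001],[0,0,0],0],[[0.0008,0,-0.0005],[0,0,0],0],[[0.0008,0,-0.0001],[0,0,0],0],[[0.0008,0,-0.0001],[0,0,0],0]]'
python3 -m pendant '[[[0,0,-0.001],[0,0,0],0],[[0.0008,0,-0.001],[0,0,0],0],[[0.0008,0,-0.0005],[0,0,0],0],[[0.0008,0,0],[0,0,0],0],[[0.0008,0,0],[0,0,0],0]]'
```

```text
time: 9.8
tool_pos: [636.0, -140.5, 286.1]
tcp_rot: [3.14, -0.001, -2.878]
contact_force: [-2.6, -0.9, -0.5]
grip_width: 17.7
time: 10.22
tool_pos: [635.6, -140.6, 286.5]
tcp_rot: [3.141, 0.0, -2.878]
contact_force: [-0.4, -0.5, -1.1]
grip_width: 18.0
```

```bash
python3 -m pendant '[[[0,0,0.0004],[0,0,0],0],[[0,0,0.0008],[0,0,0],0],[[0,0,0.0008],[0,0,0],0]]'
```

```text
time: 10.47
tool_pos: [635.5, -140.6, 285.7]
tcp_rot: [3.141, -0.0, -2.878]
contact_force: [-0.9, -0.8, -2.8]
grip_width: 17.8
```

In the groove: 1.2 mm below crest height with no force. Lower gently.

```bash
python3 -m pendant '[[[0,0,0.0005],[0,0,0],0],[[0,0,0.001],[0,0,0],0],[[0,0,0.001],[0,0,0],0]]'
python3 -m pendant '[[[0,0,0.0005],[0,0,0],0],[[0,0,0.001],[0,0,0],0],[[0,0,0.001],[0,0,0],0]]'
python3 -m pendant '[[[0,0,0.0005],[0,0,0],0],[[0,0,0.001],[0,0,0],0],[[0,0,0.001],[0,0,0],0]]'
```

```text
time: 10.72
tool_pos: [635.5, -140.6, 284.6]
tcp_rot: [3.14, -0.0, -2.878]
contact_force: [-2.7, -0.4, -1.6]
grip_width: 17.7
time: 10.97
tool_pos: [635.5, -140.6, 283.6]
tcp_rot: [3.14, -0.0, -2.878]
contact_force: [-2.3, -0.9, -0.5]
grip_width: 18.1
time: 11.22
tool_pos: [635.5, -140.6, 282.7]
tcp_rot: [3.141, -0.0, -2.878]
contact_force: [-3.3, -1.7, -0.4]
grip_width: 17.9
```

```bash
python3 -m pendant '[[[0.0003,0,0.0003],[0,0,0],0],[[0.0003,0,0.0006],[0,0,0],0],[[0.0003,0,0.0006],[0,0,0],0]]'
python3 -m pendant '[[[0,0,0.0003],[0,0,0],0],[[0,0,0.0006],[0,0,0],0],[[0,0,0.0006],[0,0,0],0]]'
```

```text
time: 11.47
tool_pos: [635.4, -140.6, 282.2]
tcp_rot: [3.141, 0.0, -2.878]
contact_force: [-1.8, -1.5, 0.0]
grip_width: 18.0
time: 11.72
tool_pos: [635.4, -140.6, 281.5]
tcp_rot: [3.141, 0.0, -2.878]
contact_force: [-2.6, -0.3, -0.7]
grip_width: 18.1
```

```bash
python3 -m pendant '[[[0.0003,0,0.0003],[0,0,0],0],[[0.0003,0,0.0004],[0,0,0],0],[[0.0003,0,0.0004],[0,0,0],0]]'
python3 -m pendant '[[[0,0,0.0003],[0,0,0],0],[[0,0,0.0004],[0,0,0],0],[[0,0,0.0004],[0,0,0],0]]'
```

```text
time: 11.97
tool_pos: [635.2, -140.6, 281.1]
tcp_rot: [3.141, 0.001, -2.878]
contact_force: [-0.6, -0.9, -1.9]
grip_width: 18.0
time: 12.22
tool_pos: [635.2, -140.7, 280.9]
tcp_rot: [3.141, 0.001, -2.878]
contact_force: [-0.7, 0.4, -1.1]
grip_width: 17.2
```

```bash
python3 -m pendant '[[[0,0,0.0002],[0,0,0],0],[[0,0,0.0003],[0,0,0],0],[[0,0,0.0003],[0,0,0],0]]'
```

```text
time: 12.47
tool_pos: [635.1, -140.6, 280.9]
tcp_rot: [3.141, 0.001, -2.878]
contact_force: [-2.2, 0.1, 1.6]
grip_width: 17.5
```

```bash
python3 -m pendant '[[[0,0,0.0003],[0,0,0],0],[[0,0,0.0004],[0,0,0],0],[[0,0,0.0004],[0,0,0],0]]'
python3 - <<'E'
from h import *
c,K,R,t=cam('scene');x,y,w,h=115,110,110,95
cv2.imwrite('pics/seat.png',cv2.resize(c[y:y+h,x:x+w,::-1],(w*6,h*6),interpolation=cv2.INTER_CUBIC)); print(get_obs()['contact_force'],get_obs()['moment'])
E
```

```text
time: 12.72
tool_pos: [635.1, -140.6, 280.8]
tcp_rot: [3.141, 0.001, -2.878]
contact_force: [-2.7, -0.0, 5.2]
grip_width: 17.8
[-1.61522767  1.3714084   4.40832318] [0.23403964 0.41018417 0.01644649]
```

View pics/seat.png

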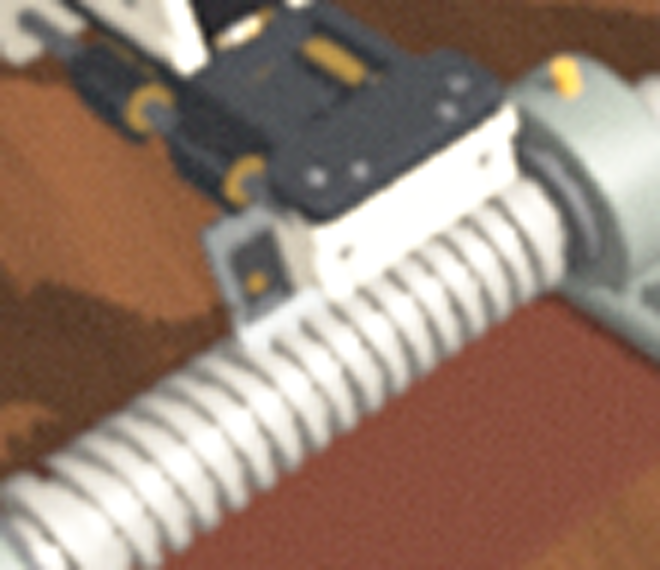

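The leaf sits down on the top of the spindle. Its near end is at crop (245,340), the teeth are hidden in the grooves, and the case is parallel to the axis. Hold gently for over 2 s.

```bash
for i in 1 2 3; do python3 -m pendant '[[[0,0,0],[0,0,0],0],[[0,0,0],[0,0,0],0],[[0,0,0],[0,0,0],0],[[0,0,0],[0,0,0],0],[[0,0,0],[0,0,0],0],[[0,0,0],[0,0,0],0],[[0,0,0],[0,0,0],0],[[0,0,0],[0,0,0],0],[[0,0,0],[0,0,0],0],[[0,0,0],[0,0,0],0]]' | grep -v grip; done
```

```text
time: 13.6
tool_pos: [635.1, -140.6, 280.8]
tcp_rot: [3.141, 0.001, -2.878]
contact_force: [-2.6, 1.5, 5.3]
time: 14.43
tool_pos: [635.1, -140.6, 280.8]
tcp_rot: [3.141, 0.001, -2.878]
contact_force: [-1.8, 0.6, 5.3]
time: 15.27
tool_pos: [635.1, -140.6, 280.8]
tcp_rot: [3.141, 0.001, -2.878]
contact_force: [-2.8, 0.5, 4.7]
```

```bash
python3 -m pendant '[[[0,0,-0.001],[0,0,0],0],[[0,0,-0.004],[0,0,0],0],[[0,0,-0.009],[0,0,0],0],[[0,0,-0.018],[0,0,0],0],[[0,0,-0.03],[0,0,0],0],[[0,0,-0.042],[0,0,0],0],[[0,0,-0.054],[0,0,0],0],[[0,0,-0.062],[0,0,0],0],[[0,0,-0.062],[0,0,0],0],[[0,0,-0.062],[0,0,0],0]]'
python3 go.py 400.7 281 343 192.1
python3 - <<'E'
from h import *
c,K,R,t=cam('scene');x,y,w,h=135,115,45,40
cv2.imwrite('pics/t2.png',np.hstack([cv2.imread('pics/t1.png')[:,:400],cv2.resize(c[y:y+h,x:x+w,::-1],(w*14,h*14),interpolation=cv2.INTER_CUBIC)[:,:400]]))
E
```

```text
time: 16.1
tool_pos: [635.1, -140.8, 342.6]
tcp_rot: [3.141, 0.001, -2.878]
contact_force: [0.0, 0.6, -3.3]
grip_width: 18.3
t 16.1 pos [ 635.1 -140.8  342.6] F [ 0.   0.6 -3.3] w 18.3
shift m [ 1.165e-01  4.682e-01 -4.000e-04] turn [0.0005 0.0012 0.052 ]
```

View pics/t2.png

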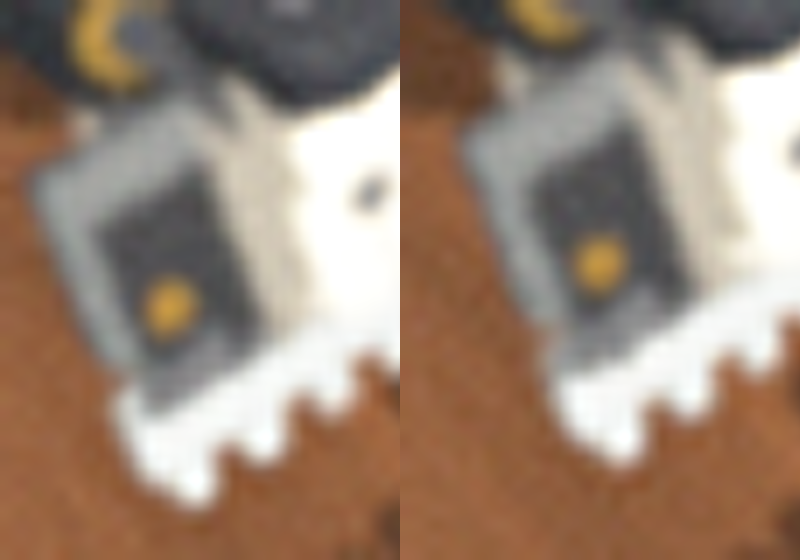

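The comb sits in the grip just as before: the same tooth line, with the near tooth at (195,500) before and about (220,460) after, shifted by the tool's own move. No tilt or slip. Carry it back.

```bash
python3 -m pendant '[[[0.004,0.015,0],[0,0,0.005],0],[[0.0095,0.0385,0],[0,0,0.01],0],[[0.017,0.068,0],[0,0,0.015],0],[[0.0254,0.102,0],[0,0,0.02],0],[[0.0339,0.136,0],[0,0,0.025],0],[[0.0423,0.17,0],[0,0,0.03],0],[[0.0508,0.204,0],[0,0,0.035],0],[[0.0593,0.238,0],[0,0,0.04],0],[[0.0677,0.272,0],[0,0,0.046],0],[[0.0762,0.306,0],[0,0,0.052],0]]'
python3 go.py 400.7 281 343 192.1
```

```text
time: 16.98
tool_pos: [480.6, 136.1, 341.7]
tcp_rot: [3.14, -0.001, -2.931]
contact_force: [0.3, 0.9, -2.5]
grip_width: 17.8
t 16.9833 pos [480.6 136.1 341.7] F [ 0.3  0.9 -2.5] w 17.8
shift m [ 0.0478  0.1584 -0.0011] turn [ 0.0012 -0.0011 -0.0005]
```

```bash
python3 -m pendant '[[[0.0103,0.034,0],[0,0,0],0],[[0.02,0.066,0],[0,0,0],0],[[0.03,0.097,0],[0,0,0],0],[[0.038,0.124,0],[0,0,0],0],[[0.044,0.144,0],[0,0,0],0],[[0.047,0.155,0],[0,0,0],0],[[0.0487,0.1599,0],[0,0,0],0],[[0.0487,0.1599,0],[0,0,0],0],[[0.0487,0.1599,0],[0,0,0],0],[[0.0487,0.1599,0],[0,0,0],0]]'
python3 go.py 400.7 281 214 192.1
```

```text
time: 17.82
tool_pos: [401.3, 280.1, 342.4]
tcp_rot: [3.141, 0.0, -2.932]
contact_force: [0.4, -0.5, -1.6]
grip_width: 17.8
t 17.8167 pos [401.3 280.1 342.4] F [ 0.4 -0.5 -1.6] w 17.8
shift m [0.0005 0.0009 0.1284] turn [ 0.0006  0.0002 -0.0012]
```

```bash
python3 -m pendant '[[[0.0005,0.0005,0.01],[0,0,0],0],[[0.0005,0.0007,0.03],[0,0,0],0],[[0.0005,0.0007,0.052],[0,0,0],0],[[0.0005,0.0007,0.074],[0,0,0],0],[[0.0005,0.0007,0.09],[0,0,0],0],[[0.0005,0.0007,0.1],[0,0,0],0],[[0.0005,0.0007,0.1],[0,0,0],0],[[0.0005,0.0007,0.1],[0,0,0],0]]'
python3 go.py 400.7 281 214 192.1
```

```text
time: 18.48
tool_pos: [400.6, 281.0, 242.3]
tcp_rot: [3.141, -0.001, -2.932]
contact_force: [0.1, 0.2, -1.6]
grip_width: 17.8
t 18.4833 pos [400.6 281.  242.3] F [ 0.1  0.2 -1.6] w 17.8
shift m [-0.0001  0.      0.0283] turn [ 0.0007 -0.0006 -0.0014]
```

```bash
python3 -m pendant '[[[0,0,0.004],[0,0,0],0],[[0,0,0.008],[0,0,0],0],[[0,0,0.012],[0,0,0],0],[[0,0,0.012],[0,0,0],0]]'
python3 -m pendant '[[[0,0,0.005],[0,0,0],0],[[0,0,0.01],[0,0,0],0],[[0,0,0.014],[0,0,0],0],[[0,0,0.0155],[0,0,0],0],[[0,0,0.0155],[0,0,0],0]]'
```

```text
time: 18.82
tool_pos: [400.0, 281.6, 230.2]
tcp_rot: [3.141, -0.0, -2.93]
contact_force: [-1.1, -0.7, -2.1]
grip_width: 17.6
time: 19.23
tool_pos: [399.9, 281.6, 214.4]
tcp_rot: [3.141, -0.001, -2.93]
contact_force: [-0.1, 0.2, -1.5]
grip_width: 17.8
```

```bash
python3 -m pendant '[[[0,0,0.0005],[0,0,0],0],[[0,0,0.001],[0,0,0],0],[[0,0,0.001],[0,0,0],0]]'
python3 -m pendant '[[[0,0,0.0003],[0,0,0],0],[[0,0,0.0003],[0,0,0],0]]'
```

```text
time: 19.48
tool_pos: [400.1, 281.7, 214.1]
tcp_rot: [3.141, 0.001, -2.93]
contact_force: [0.4, 0.5, -2.5]
grip_width: 17.9
time: 19.65
tool_pos: [400.1, 281.7, 213.8]
tcp_rot: [3.141, 0.001, -2.93]
contact_force: [-0.1, -0.0, -3.4]
grip_width: 18.1
```

```bash
python3 -m pendant '[[[0,0,0.0004],[0,0,0],0],[[0,0,0.0004],[0,0,0],0]]'
python3 -m pendant '[[[0,0,0.0003],[0,0,0],0],[[0,0,0.0003],[0,0,0],0]]'
```

```text
time: 19.82
tool_pos: [400.1, 281.7, 213.3]
tcp_rot: [3.141, 0.0, -2.93]
contact_force: [-0.1, 0.4, -2.3]
grip_width: 18.0
time: 19.98
tool_pos: [400.1, 281.7, 213.0]
tcp_rot: [3.141, 0.0, -2.93]
contact_force: [-0.2, 0.2, -1.7]
grip_width: 17.7
```

```bash
python3 -m pendant '[[[0,0,0.0003],[0,0,0],0],[[0,0,0.0003],[0,0,0],0]]'
```

```text
time: 20.15
tool_pos: [400.1, 281.7, 212.9]
tcp_rot: [3.141, 0.0, -2.93]
contact_force: [-1.1, 0.0, 0.9]
grip_width: 17.9
```

Contact at 212.9, the pickup height, so the case is on the rails. Release slowly, then rise.

```bash
python3 -m pendant '[[[0,0,0],[0,0,0],0.02],[[0,0,0],[0,0,0],0.024],[[0,0,0],[0,0,0],0.03],[[0,0,0],[0,0,0],0.04],[[0,0,0],[0,0,0],0.05],[[0,0,0],[0,0,0],0.06],[[0,0,0],[0,0,0],0.06],[[0,0,0],[0,0,0],0.06]]'
python3 -m pendant '[[[0,0,-0.005],[0,0,0],0.06],[[0,0,-0.02],[0,0,0],0.06],[[0,0,-0.04],[0,0,0],0.06],[[0,0,-0.07],[0,0,0],0.06],[[0,0,-0.1],[0,0,0],0.06],[[0,0,-0.13],[0,0,0],0.06],[[0,0,-0.16],[0,0,0],0.06],[[0,0,-0.18],[0,0,0],0.06],[[0,0,-0.18],[0,0,0],0.06],[[0,0,-0.18],[0,0,0],0.06]]'
python3 -m pendant '[[[0.03,0.03,0],[0,0,0],0.06],[[0.06,0.06,0],[0,0,0],0.06],[[0.09,0.09,0],[0,0,0],0.06],[[0.11,0.12,0],[0,0,0],0.06],[[0.11,0.15,0],[0,0,0],0.06],[[0.11,0.17,0],[0,0,0],0.06],[[0.11,0.17,0],[0,0,0],0.06],[[0.11,0.17,0],[0,0,0],0.06],[[0.11,0.17,0],[0,0,0],0.06]]'
python3 - <<'E'
from h import *
I={}
for n in('scene','top'):
    c,K,R,t=cam(n); x,y,w,h=(300,210,120,130) if n=='scene' else (170,180,80,110)
    s=4; J=[cv2.resize(i[y:y+h,x:x+w,::-1],(w*s//1,h*s//1),interpolation=cv2.INTER_CUBIC) for i in (c,)]
    I[n]=cv2.copyMakeBorder(J[0],0,520-J[0].shape[0],0,0,0); cv2.imwrite(f'full_{n}.png',c[:,:,::-1])
cv2.imwrite('pics/end.png',np.hstack([I['scene'],I['top'][:,:310]]))
E
```

```text
time: 20.82
tool_pos: [400.1, 281.7, 212.7]
tcp_rot: [3.141, 0.0, -2.93]
contact_force: [-0.6, 0.1, -0.6]
grip_width: 57.6
time: 21.65
tool_pos: [400.0, 281.5, 393.8]
tcp_rot: [3.14, 0.003, -2.93]
contact_force: [-0.3, 0.0, -0.5]
grip_width: 60.2
time: 22.4
tool_pos: [256.9, 424.0, 391.6]
tcp_rot: [-3.141, -0.002, -2.93]
contact_force: [-0.6, -0.7, -0.1]
grip_width: 60.3
```

View pics/end.png

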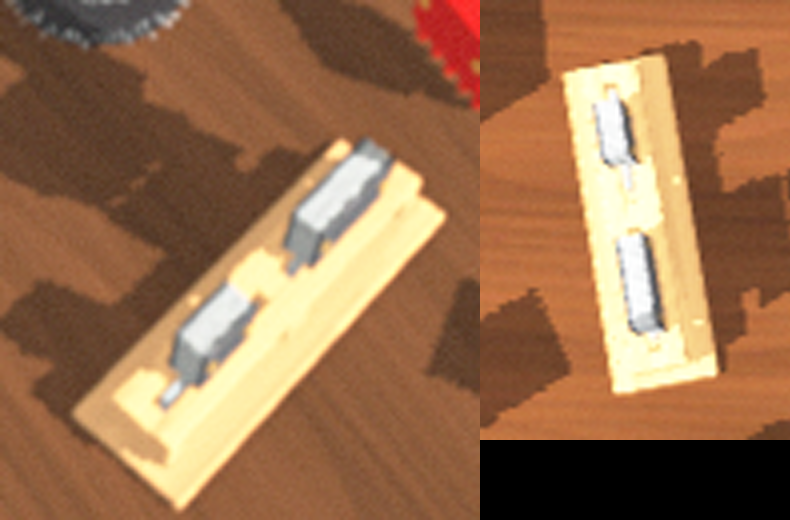

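Both views show the larger comb upright in its slot: the case is at scene crop (335,205) and top crop (638,285). The fine comb is undisturbed and the gripper is clear. Hand in.

```bash
python3 -c "
from plant import close_job; print(close_job())"
```

```text
the job is handed in; nothing more can be done
None
```

The larger comb went into the spindle thread with its teeth home, was held down gently for about 2.8 s, and is back upright in its slot in the rack. I handed the job in at about 22.5 s on the robot's clock; the hand-in reports no verdict.

- **Finding the grooves:** The tips touched the crests with the tool centre point (TCP) at z = 286.9 mm, as expected. I slid, then hopped, along the axis until the teeth dropped in. My readings while searching stayed under about 8 N vertical and 5 N sideways.
- **Seating:** The teeth came home at z = 280.9 mm, 6.0 mm below the crests, which is the full groove depth. I held there at about 7 N with the reading steady at 280.8 mm.
- **Return:** A picture after lifting out showed no tilt or slip in the grip. The case touched the rails at 212.9 mm, the same height as at pick-up.
- **Final pictures:** These show the larger comb upright in its slot, the smaller comb undisturbed, and the gripper clear of the rack. I viewed only the rack area at the end, so I did not re-check the tin and spanner.

**Disagreement:** The two cameras differed by about 2 mm on the spindle's sideways position. The scene camera also put the tooth tips about 2 px lower in the image than the arm's own pose predicted. I moved the comb about 1.5 mm sideways to allow for this. The contact heights fit a comb on top of the spindle, but they are not sensitive to a millimetre or two sideways.

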